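Hook the carousel's return spring on its anchor post with the spring puller

ROBOT

A 7-joint arm with a two-finger parallel gripper is mounted at the origin on the work surface. World frame = base frame: x ahead of the robot, y to its left, z up, the work surface at z = 0. Lengths are in m, angles in rad, forces in N, time in s.
With the tool pointing down it reaches from about 0.4 to 0.875 m from the base axis. Payload 19.3 kg.
Tool frame: the origin (TCP) lies midway between the tips of the shut fingers; the grasp point (between the pads) lies 19 mm behind it (bot.pinch_z is the distance from the TCP to the grasp point, in m); z points along the fingers, y is the direction in which the jaws open and shut (so a half turn about z gives the same grasp; the last joint's range is limited). The gripper opens to 85 mm and grips with 20 to 120 N. Pads are 22 mm wide; open, the fingers measure 114 mm over their backs; the gripper's body (76 mm by 85 mm) begins 54 mm behind the grasp point. The pads swing forward as they close: fully open they stand 13 mm farther back than shut.
Start: joints at [-1.374, 0.521, -0.036, 1.599, 0.021, 1.021, -0.113], TCP at [0.165, 0.603, 0.231] pointing down, gripper open.
Joint ranges: [-2.91, 2.91], [-0.3, 2.13], [-1.5, 1.42], [0.17, 2.43], [-1.26, 4.41], [0.16, 1.93], [-2.52, 2.52]. Speed limits (rad/s): [1.89, 1.89, 2.39, 2.39, 3.01, 3.01, 3.01].

INTERFACE

Orientations are given as [roll, pitch, yaw] about the fixed x, y, z axes, in that order (R = Rz(yaw) Ry(pitch) Rx(roll)).
In Python, from workcell import bot gives the robot as it stands. The module is installed in compiled form; this text tells all that it offers.
- The arm moves only by the tool move_arm, never from a script. Its argument "moves" is text: rows parted by semicolons, each of 4 numbers parted by spaces: the shift along the tool's x, y, z in mm, then the turn about the tool's z in rad. In form: dx dy dz yaw; .... A call has exactly 10 rows; each row is the pose to reach, as a shift and turn from the pose commanded when the call began, along the tool's axes at that moment; what a row does not reach only later rows make up. A row lasts 1/12 s, in which the tool goes at most 41.7 mm and 7.16 degrees, less where a joint would pass 70% of its speed; a pose out of reach is approached as far as the arm can. A call with a gripper value outside its range is refused whole. "grip" is the opening, from 0 (shut) to 1 (fully open), set as the call begins (left out, the last holds). The fingers move at their own pace and stop on an object; "grip_force" is the grip in N (left out, the last holds). Time passes only in rows, so rows that repeat a pose let the fingers close, or fill a call up. It gives the time, the measured TCP pose, the force and the opening at its end, in the units of the state.
- bot.observe(): the state, without advancing time (a new reading comes with each control period).
- bot.grab_frame(name): name is "scene" or "top"; returns a dict with "frame" (480x640x3 uint8, red, green, blue), "z_map" (480x640 float32, m along the optical axis (not along the pixel's ray), 0 where there is no reading), "K" (3x3 intrinsics, pixels), "dist" ([k1, k2, p1, p2, k3] as OpenCV has them; the pictures are not rectified), "eye" and "attitude" of the camera in the world. Camera axes: x right, y up, looking along -z (the intrinsics and any distortion apply to the point x, -y, -z); pixel columns grow to the right and rows downward; lengths in m; the calibration is good to about 2 mm. A picture is of the moment at which its call begins.
- bot.job_done(): hands the job in, once; it reports no verdict.
Trained networks look in a picture, given as the dict that the camera call returned (one of the last four; its "shot" number tells which), for a name from the list of things; names that differ only in an ending like _2 or _b are one class to them, and where a whole thing is asked for, a point or a joint stands for the part that bears it (a point fixed in the world has none). Each returns a list of dicts, best first, with "conf" (0 to 1); they miss things now and then, are a little off and sometimes report something else, mostly with a low value. They report only what shows in the picture. A call takes as long as a camera call. They do not tell look-alikes from the thing itself.
- bot.search_frame(picture, label): "at" ([column, row] in pixels, amid what is visible of it).
- bot.pinpoint(picture, label): "at" ([column, row] in pixels: a listed point, or the origin of a listed thing).
The state is a dict: "clock": time; "qpos": joint angles; "qd": joint speeds; "joint_efforts": joint torques, N m; "position": TCP position; "tool_rot": TCP orientation; "force": force on the tool from outside, world axes, zero at the start; "moment": the same for the moment, N m; "grip_width": finger opening in m.
Only numpy, scipy, OpenCV 4.12 (cv2) and the standard library are available. Lean on these libraries where they do the work, as an engineer would, in place of code of your own. Each camera call takes 0.05 s, during which the arm holds its last target. There are 200 camera calls.

TASK

Take the orange spring puller from its stand, catch the pull eye of the loose return spring on the sample carousel with it, gently stretch the spring no further than it takes to pass the post, and set the yellow link's larger catch eye fully down over the blue-headed anchor post; the post's exact place along its slot has to be found by feel or by eye. Unhook the puller and stand it back in its stand. Touch the yellow link with nothing but the puller, do not force it, and leave everything else undisturbed.

Things in the scene. Friction and masses are not known exactly. Their poses are not given: they have to be found in the camera images.
- carousel: fixed sample carousel: aluminium base plate 155 x 370 mm, its top 14 mm above the table; red and silver sample disc 180 mm across, centred at local y = -120 mm, 94 mm high. Origin: on the table, straight under the spring's swivel. Local +y runs from the swivel along the slot with the anchor post; z is up. The slack spring lies swung 0.4 to 0.65 rad off +y, towards local -x.
- slot_mid (a point): middle of the anchor post's black slot (carousel local y = 112.5 mm), at the height of the post's top, 54 mm over the table; same axes as the carousel. The post (stem 9 mm across; blue head 13 mm across, from 47 to 54 mm over the table) is clamped on this line, x = 0, anywhere within 9 mm either way along y: its place is not measured, so feel for it.
- swivel (a point): swivel of the spring's fixed end, 40 mm above the table. The spring swings level about it (slight friction, stays where left), tips up to 0.6 rad above level but not below, and stretches. It pulls with 1.5 N at first plus 0.13 N per mm. Never draw the link's origin beyond 138 mm from here.
- link: yellow end link of the spring, flat, 5 mm thick, 40 mm over the table when level. Origin: centre of its catch eye, a 20 x 20 mm hole within 5 mm bars; +y points outward from the swivel, z up. Slack, it lies 83 mm from the swivel. Hooked, it is level under the post's head with the eye's outer bar against the stem: origin 5.5 mm short of the post's axis. Bends at over 18 N.
- pull_bar (a point): middle of the link's outermost bar (5 mm thick, link y = 39 to 44 mm). Inward of it is the pull eye, a hole 11 mm wide (link x) from link y = 15 to 39 mm, too narrow for the post's head. Axes as the link.
- puller: spring puller, loose upright tool, 0.11 to 0.2 kg. Origin: centre of the underside of its steel collar (60 x 40 mm, z = 0 to 6 mm). Above: orange handle, 26 mm in x, 22 mm in y, z = 6 to 64 mm. Below: shank 6 x 6 mm to z = -40 mm, with a C mouth open to +x between a shoulder (z = -20 to -26) and a foot (z = -35 to -40), both 6 mm wide and reaching out to x = 12 mm.
- puller_grip (a point): on the puller's axis, 32 mm above its origin: where to grip the handle, firmly, across its 22 mm (puller y)
- puller_mouth (a point): bottom of the C mouth, on the shank's face (puller x = 3 mm, z = -30.5 mm). Foot and shank go down through the pull eye; moved along +x, the mouth takes the outer bar: it pulls it, lifts it with the foot and presses it down with the shoulder. Unhook by moving back along -x, then up.
- stand_seat (a point): top centre of the grey puller stand (fixed, 90 x 80 mm, 60 mm high), where the puller's origin rests when home, collar on top, with its x along this frame's x. The shank hangs through a hole 33 mm (x) by 23 mm (y) centred at x = 4.5 mm.
- bottle: amber jar with white cap, 60 mm across, 110 mm high. Bystander: leave it alone. Origin: centre of its underside.
- driver: small spanner lying on the table. Bystander: leave it alone.
- camera: small black camera box, 40 x 62 x 45 mm. Bystander: leave it alone. Origin: centre of its underside.
- tip_rack: round rack, red below and black above, 116 mm across, 52 mm high, with pink tips. Bystander: leave it alone. Origin: centre of its underside.
- pipette: grey hand pipette lying on the table, about 270 mm long. Bystander: leave it alone. Origin: centre of its underside.
- thumb_nut: brass thumb nut, 26 mm across, 16 mm high, lying on the carousel's base plate. Bystander: leave it alone. Origin: centre of its underside.
- spare_post: bare steel spare post, 20 mm across its foot, 32 mm high, standing on the base plate (not the anchor post). Bystander: leave it alone. Origin: centre of its underside.
Not all that is in view belongs to the job. Leave any purple look-alike of the puller alone.

How it is judged:
On the way, in this order (a step that is already met when the one before it is completed fails the run):
1. the puller holds the spring's link and has stretched the spring by at least 10 mm (contact force between puller and link above 1.5 N and distance between link and swivel above 0.093 m), for 0.2 s.
2. the link is hooked level over the post, spring stretched, puller off it (distance between link and swivel above 0.093 m and z of link in the frame of carousel below 0.046 m and x of link in the frame of carousel between -0.008 and 0.008 m and contact force between puller and link below 0.2 N), for 0.3 s.
At the end, for the whole second after the job is handed in: Link hooked on the post: origin within 8 mm of the post line, under 46 mm high, over 93 mm from the swivel, held with over 1 N, still, puller off it. Puller still in its stand: origin within 10 mm (level) and 4 mm (height) of the seat, upright within 0.12 rad (all of step 2 and contact force between link and anything else above 1 N and linear speed of each of link, puller below 0.02 m/s and horizontal distance between puller and stand_seat below 0.01 m and z of puller in the frame of stand_seat between -0.004 and 0.004 m and angle between puller's own z axis and vertical below 0.12 rad); the robot touches nothing.
It fails at once if the spring is overstretched (link more than 138 mm from the swivel) (distance between link and swivel above 0.138 m).
It fails at once if the puller bears on the link with more than 18 N (contact force between puller and link above 18 N).
It fails at once if the robot itself touches the link (contact force between any of the fingers, the arm and link above 0.5 N).
It fails at once if a bystander is moved more than 15 mm (distance of any of bottle, driver, camera, tip_rack, pipette, thumb_nut, spare_post from where it was at the start of the episode above 0.015 m).
It also fails if it takes over 61 s, if anything falls off the work surface, if the arm or the gripper's body presses on something with over 40 N, if the wrist force passes 120 N, or if a joint passes its speed limit or range.

## Working session

There is one attempt and no reset: what is moved stays moved. The work goes in short steps, Python scripts to look and compute and a tool call to move; the robot and the scene stay as the last step left them, time stands still between calls to the robot, and variables do not carry over. Pictures are saved under pics/ and viewed, about 8 in all and at most 12, crops included, and the job is handed in when it is done.

Besides the shell and the picture viewer there is one more tool, called after "Call:" as a command line: name --argument value ..., lists and objects as JSON in quotes. move_arm: Moves the arm, as the interface text tells. Its arguments: {"type":"object","properties":{"moves":{"type":"string"},"grip":{"type":"number"},"grip_force":{"type":"number"}},"required":["moves"]}

```bash
mkdir -p pics
cat > h.py <<'E'
import numpy as np, cv2
from workcell import bot
from scipy.spatial.transform import Rotation as R
def att(p):
    a=np.array(p["attitude"],float)
    if a.shape==(3,3): return a
    if a.size==4: return R.from_quat(a).as_matrix()
    return R.from_euler('xyz',a).as_matrix()
def ray(p,px):
    u=cv2.undistortPoints(np.array([[px]],float),np.array(p["K"]),np.array(p["dist"]))[0,0]
    return np.array(p["eye"]),att(p)@np.array([u[0],-u[1],-1.])
def at_z(p,px,z):
    e,d=ray(p,px); return e+d*(z-e[2])/d[2]
def at_depth(p,px):
    c,r=int(round(px[0])),int(round(px[1])); e,d=ray(p,px); return e+d*p["z_map"][r,c]
def proj(p,X):
    c=(np.atleast_2d(X)-np.array(p["eye"]))@att(p); c=c*[1,-1,-1]
    return cv2.projectPoints(c,np.zeros(3),np.zeros(3),np.array(p["K"]),np.array(p["dist"]))[0][:,0]
def save(p,n): cv2.imwrite('pics/'+n,p["frame"][:,:,::-1])
E
python3 - <<'E'
from h import *
np.set_printoptions(precision=4,suppress=True)
Z=dict(carousel=0,slot_mid=.054,swivel=.04,link=.04,pull_bar=.04,puller=.06,puller_grip=.092,puller_mouth=.03,stand_seat=.06,thumb_nut=.014,spare_post=.014,bottle=0,camera=0)
for n in("top","scene"):
    p=bot.grab_frame(n); save(p,n+'1.png'); print(n,p["eye"],p["attitude"])
    for k,z in Z.items():
        for d in bot.pinpoint(p,k)[:2]: 
            if d["conf"]>.2: print(k,round(d["conf"],2),np.round(d["at"],1),at_z(p,d["at"],z))
s=bot.observe(); print(s["position"],s["tool_rot"],s["force"],s["clock"],bot.pinch_z)
E
```

```text
top [ 0.3457 -0.0551  1.3324] [ 0.1546 -0.0166 -1.5933]
carousel 0.72 [326.5 238.6] [ 0.5543 -0.0831  0.    ]
slot_mid 0.79 [285.  230.3] [0.5698 0.0251 0.054 ]
swivel 0.92 [332.4 234.9] [ 0.5576 -0.0979  0.04  ]
swivel 0.63 [283.8 230. ] [0.5731 0.0291 0.04  ]
pull_bar 0.63 [285.2 250.9] [0.5178 0.026  0.04  ]
puller 0.84 [185.5 272.7] [0.4646 0.2774 0.06  ]
puller 0.58 [204.5 218.5] [0.6037 0.2317 0.06  ]
puller_grip 0.69 [191.9 273.8] [0.4586 0.2533 0.092 ]
puller_grip 0.59 [199.7 217.5] [0.6    0.2365 0.092 ]
stand_seat 0.92 [188.2 273.8] [0.4617 0.2706 0.06  ]
thumb_nut 0.53 [316.6 221.1] [ 0.6002 -0.0573  0.014 ]
spare_post 0.5 [286.8 220.6] [0.6031 0.0226 0.014 ]
bottle 0.75 [162.6 199.1] [0.6715 0.3587 0.    ]
camera 0.96 [481.  233.3] [ 0.5606 -0.5024  0.    ]
scene [1.1867 0.0347 0.9634] [ 0.6293 -0.0174  1.7411]
carousel 0.93 [307.3 262.6] [ 0.5522 -0.0876  0.    ]
slot_mid 0.93 [354.2 263.3] [0.5702 0.0251 0.054 ]
slot_mid 0.24 [349.4 287.3] [0.6355 0.0228 0.054 ]
swivel 0.81 [305.  254.9] [ 0.5581 -0.0919  0.04  ]
link 0.69 [338.4 253. ] [ 0.5385 -0.0155  0.04  ]
link 0.65 [497.9 334.2] [0.6851 0.3484 0.04  ]
pull_bar 0.44 [362.4 246.7] [0.51   0.0382 0.04  ]
puller 0.78 [447.7 296.1] [0.6228 0.237  0.06  ]
puller 0.55 [460.4 242.4] [0.47   0.2647 0.06  ]
puller_grip 0.97 [467.1 231.6] [0.461  0.2721 0.092 ]
puller_grip 0.78 [452.6 287.7] [0.6201 0.2399 0.092 ]
puller_mouth 0.97 [462.7 248.7] [0.4644 0.2778 0.03  ]
puller_mouth 0.85 [444.4 301.7] [0.6199 0.2366 0.03  ]
stand_seat 0.74 [462.8 238.8] [0.4582 0.2704 0.06  ]
stand_seat 0.34 [141.1 240.3] [ 0.6005 -0.4734  0.06  ]
thumb_nut 0.49 [316.1 278.6] [ 0.6018 -0.0574  0.014 ]
spare_post 0.65 [349.3 286.8] [0.61   0.0219 0.014 ]
bottle 0.72 [498.6 336. ] [0.6676 0.3633 0.    ]
camera 0.72 [139.9 237.7] [ 0.5544 -0.5132  0.    ]
[0.1648 0.6029 0.2313] [-3.1416 -0.      2.8748] [-0.568   0.2739  0.5563] 1.4 0.0187
```

Run:
```python
import cv2,numpy as np
a=cv2.imread('pics/top1.png')[180:310,150:370]; b=cv2.imread('pics/scene1.png')[200:330,280:500]
cv2.imwrite('pics/c1.png',np.vstack([cv2.resize(x,None,fx=2.3*1.0,fy=2.3,interpolation=cv2.INTER_CUBIC) for x in (a,b)]))
```

```text
(no output)
```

View pics/scene1.png

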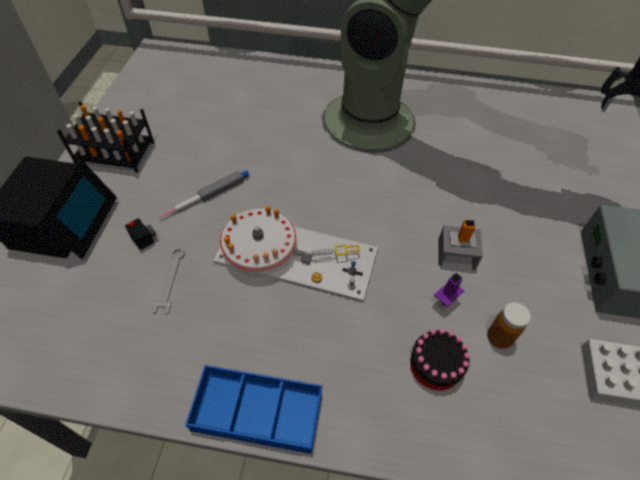

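View pics/c1.png

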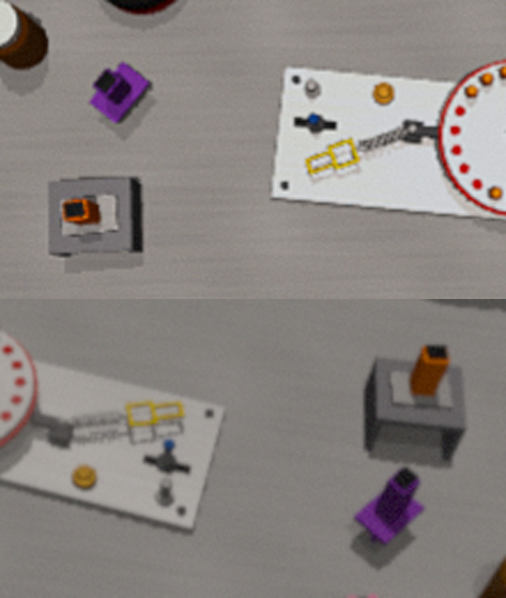

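```bash
cat >> h.py <<'E'
def cloud(p):
    c,r=np.meshgrid(np.arange(640.),np.arange(480.))
    u=cv2.undistortPoints(np.stack([c.ravel(),r.ravel()],1)[:,None],np.array(p["K"]),np.array(p["dist"]))[:,0]
    d=np.c_[u[:,0],-u[:,1],-np.ones(len(u))]@att(p).T
    return (np.array(p["eye"])+d*p["z_map"].reshape(-1,1)).reshape(480,640,3)
def hsv(p): return cv2.cvtColor(p["frame"],cv2.COLOR_RGB2HSV)
def cen(p,m): r,c=np.nonzero(m); return np.array([c.mean(),r.mean()]),len(r)
E
python3 - <<'E'
from h import *
np.set_printoptions(precision=4,suppress=True)
for n in("top","scene"):
    p=bot.grab_frame(n); X=cloud(p); H=hsv(p); x,y,z=X[...,0],X[...,1],X[...,2]
    near=(abs(x-.56)<.12)&(abs(y+.0)<.14)
    b=near&(H[...,0]>100)&(H[...,0]<125)&(H[...,1]>120)
    if b.sum(): q,k=cen(p,b); print(n,'blue',q,k,at_z(p,q,.054),'z',np.median(z[b]))
    yl=near&(H[...,0]>20)&(H[...,0]<32)&(H[...,1]>130)&(y>-.045)
    r,c=np.nonzero(yl); W=np.array([at_z(p,(a,bb),.0425 if n=='top' else .042) for a,bb in zip(c,r)])
    rc=cv2.minAreaRect((W[:,:2]*1000).astype(np.float32)); print(' yellow',len(r),rc,'z',np.median(z[yl]),cv2.boxPoints(rc))
    V=H[...,2]; S=H[...,1]
    for nm,m in(('plate',(abs(x-.57)<.2)&(abs(y+.08)<.25)&(z>.009)&(z<.022)),('standtop',(abs(x-.46)<.08)&(abs(y-.27)<.09)&(z>.05)&(z<.072))):
        P=X[m][:,:2]*1000; rc=cv2.minAreaRect(P.astype(np.float32)); print(' ',nm,len(P),rc,np.median(z[m]))
    o=(abs(x-.46)<.08)&(abs(y-.27)<.09)&(H[...,0]>5)&(H[...,0]<18)&(H[...,1]>150)
    print(' orange',cen(p,o),np.median(X[o],0)); t=(abs(x-.46)<.06)&(abs(y-.27)<.06)&(z>.115)
    print(' top of handle',t.sum(),X[t].mean(0), at_z(p,cen(p,t)[0],.124))
    a=p["frame"][225:275,430:495] if n=='scene' else p["frame"][250:300,165:215]
    cv2.imwrite(f'pics/st_{n}.png',cv2.resize(a[:,:,::-1],None,fx=8,fy=8,interpolation=cv2.INTER_CUBIC))
print(bot.observe()["clock"])
E
```

```text
top blue [286.  231.5] 16 [0.5666 0.0226 0.054 ] z 0.05255571801598091
 yellow 94 ((524.4159545898438, 3.6859874725341797), (28.30059814453125, 57.475284576416016), 17.45705223083496) z 0.04133984102214072 [[502.2964  26.8551]
 [519.5385 -27.973 ]
 [546.5355 -19.4831]
 [529.2935  35.345 ]]
  plate 4060 ((589.6519775390625, -91.93336486816406), (451.0244140625, 277.4231262207031), 77.77352142333984) 0.013867685146786934
  standtop 985 ((462.69989013671875, 269.85272216796875), (80.0395736694336, 91.19508361816406), 1.903928279876709) 0.06072061401354478
 orange (array([185.8812, 271.9604]), 101) [0.4608 0.2589 0.118 ]
 top of handle 107 [0.462  0.2682 0.125 ] [0.4621 0.2684 0.124 ]
scene blue [353. 263.] 9 [0.5699 0.0223 0.054 ] z 0.053874905940852535
 yellow 73 ((525.1079711914062, 3.5719261169433594), (26.12038230895996, 56.70381546020508), 16.41954803466797) z 0.04236397765932809 [[504.5662  27.0759]
 [520.5946 -27.3154]
 [545.6498 -19.932 ]
 [529.6213  34.4593]]
  plate 4350 ((541.5208740234375, -117.4818115234375), (370.49310302734375, 161.05117797851562), 83.83494567871094) 0.014211198534369252
  standtop 950 ((464.0010681152344, 268.8829345703125), (85.83541107177734, 91.16883850097656), 1.5254004001617432) 0.060795497834154555
 orange (array([465.6326, 231.8047]), 215) [0.473  0.2651 0.1053]
 top of handle 122 [0.4673 0.2667 0.1244] [0.4669 0.2668 0.124 ]
1.5
```

The top-view crop shows the stand with the orange handle near full-frame px (186,272). The blue post head is at (286,231), and the yellow link lies off the line around (293,249). The purple look-alike is at (200,218), well away from the puller. The link and stand sizes measured from depth fit the given dimensions. I'll approach the puller now.

Call:
move_arm --moves "-377 -244 70 1.275;-377 -244 70 1.275;-377 -244 70 1.275;-377 -244 70 1.275;-377 -244 70 1.275;-377 -244 70 1.275;-377 -244 70 1.275;-377 -244 70 1.275;-377 -244 70 1.275;-377 -244 70 1.275" --grip 1.0

```text
clock: 2.33
position: [0.4403, 0.2944, 0.1671]
tool_rot: [3.141, -0.0, 1.619]
force: [1.2, 1.3, 0.1]
grip_width: 0.0853
```

View pics/st_scene.png

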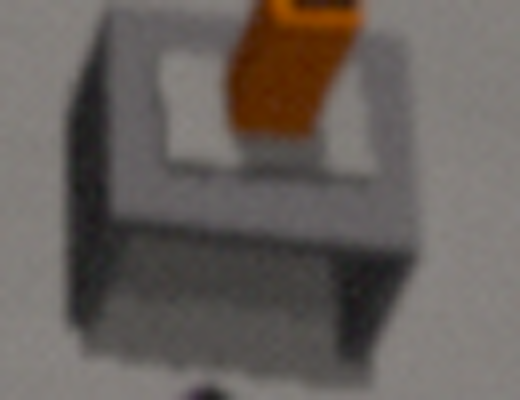

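Call:
move_arm --moves "-27.5 23 0 0.02;-27.5 23 0 0.02;-27.5 23 10 0.02;-27.5 23 30 0.02;-27.5 23 50 0.02;-27.5 23 70 0.02;-27.5 23 85 0.02;-27.5 23 89 0.02;-27.5 23 89 0.02;-27.5 23 89 0.02"

```text
clock: 3.17
position: [0.4635, 0.2702, 0.0784]
tool_rot: [3.142, -0.0, 1.605]
force: [0.9, -0.1, -0.1]
grip_width: 0.0852
```

Call:
move_arm --moves "0 0 0 0;0 0 0 0;0 0 0 0;0 0 0 0;0 0 0 0;0 0 0 0;0 0 0 0;0 0 0 0;0 0 0 0;0 0 0 0" --grip 0 --grip_force 70

```text
clock: 4.0
position: [0.4638, 0.2699, 0.0786]
tool_rot: [3.141, -0.0, 1.605]
force: [-2.3, -1.4, 7.7]
grip_width: 0.0213
```

Call:
move_arm --moves "0 0 -5 0;0 0 -20 0;0 0 -45 0;0 0 -70 0;0 0 -90 0;0 0 -90 0;0 0 -90 0;0 0 -90 0;0 0 -90 0;0 0 -90 0"

```text
clock: 4.83
position: [0.4633, 0.2695, 0.1673]
tool_rot: [-3.14, 0.001, 1.605]
force: [-0.6, -0.3, -1.8]
grip_width: 0.0216
```

Run:
```python
from h import *
np.set_printoptions(precision=4,suppress=True)
print(bot.observe()["position"],bot.observe()["force"])
ims=[]
for n in("scene","top"):
    p=bot.grab_frame(n); s=bot.observe()["position"]
    for k,dz in(("puller_mouth",-.044),("puller",-.0135)):
        for d in bot.pinpoint(p,k)[:2]: print(n,k,d["conf"],d["at"],at_z(p,d["at"],s[2]+dz))
    q=proj(p,[s-[0,0,.03]])[0].astype(int); a=p["frame"][max(q[1]-40,0):q[1]+40,q[0]-40:q[0]+40]
    ims.append(cv2.resize(a[:,:,::-1],(400,400),interpolation=cv2.INTER_CUBIC))
cv2.imwrite('pics/lift.png',np.hstack(ims))
```

```text
[0.4633 0.2695 0.1673] [-0.5782 -0.3094 -1.8235]
scene puller_mouth 0.79 [443.3, 301.0] [0.6754 0.2142 0.1234]
scene puller_mouth 0.75 [469.8, 224.2] [0.4645 0.2698 0.1234]
scene puller 0.84 [449.4, 290.2] [0.6673 0.2191 0.1539]
scene puller 0.59 [354.9, 262.7] [0.6362 0.0274 0.1539]
top puller 0.62 [201.8, 216.7] [0.5891 0.2169 0.1543]
top puller 0.59 [174.4, 270.0] [0.4627 0.2787 0.1543]
```

View pics/lift.png

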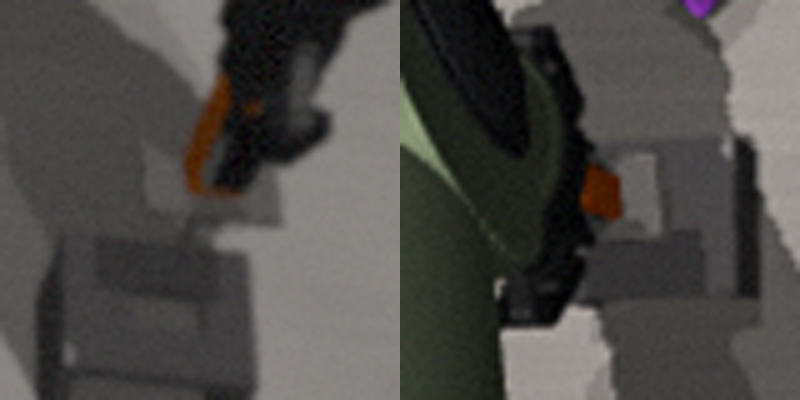

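Run:
```python
from h import *
np.set_printoptions(precision=4,suppress=True)
p=bot.grab_frame("scene"); X=cloud(p); s=bot.observe()["position"]; print(s)
D=X-s; m=(abs(D[...,0])<.05)&(abs(D[...,1])<.05)&(X[...,2]>.09)&(X[...,2]<.16)
r,c=np.nonzero(m)
o=np.argsort(r)
for rr in np.unique(r):
    k=r==rr; print(rr,c[k].min(),c[k].max(),' y',D[r[k],c[k],1].min().round(3),D[r[k],c[k],1].max().round(3),'x',D[r[k],c[k],0].mean().round(3),'z',X[r[k],c[k],2].mean().round(3))
# hole in stand top
a=p["frame"][218:288,425:495]; a=cv2.convertScaleAbs(a,alpha=1.8)
cv2.imwrite('pics/lift2.png',cv2.resize(a[:,:,::-1],(700,600),interpolation=cv2.INTER_CUBIC))
h=(abs(X[...,0]-.463)<.03)&(abs(X[...,1]-.269)<.03)&(X[...,2]<.05); rc=np.nonzero(h)
W=np.array([at_z(p,(cc,r_),.06) for r_,cc in zip(*rc)]);print('hole px world',len(W),W.min(0),W.max(0),W.mean(0))
```

```text
[0.4636 0.2697 0.168 ]
207 459 463  y -0.032 -0.024 x -0.019 z 0.154
208 459 468  y -0.033 -0.013 x -0.015 z 0.156
209 459 467  y -0.032 -0.014 x -0.012 z 0.156
210 459 467  y -0.032 -0.015 x -0.01 z 0.155
211 459 467  y -0.031 -0.015 x -0.007 z 0.156
212 459 486  y -0.032 0.028 x -0.007 z 0.155
213 459 486  y -0.031 0.028 x -0.004 z 0.155
214 459 486  y -0.031 0.028 x -0.0 z 0.156
215 459 486  y -0.031 0.027 x 0.002 z 0.155
216 460 486  y -0.03 0.026 x 0.005 z 0.156
217 460 486  y -0.03 0.027 x 0.008 z 0.156
218 460 487  y -0.03 0.029 x 0.01 z 0.156
219 460 487  y -0.03 0.029 x 0.012 z 0.156
220 460 487  y -0.03 0.029 x 0.015 z 0.156
221 460 487  y -0.029 0.029 x 0.017 z 0.155
222 462 487  y -0.024 0.028 x 0.018 z 0.153
223 468 487  y -0.004 0.028 x 0.014 z 0.147
224 468 487  y -0.004 0.029 x 0.008 z 0.135
225 467 474  y -0.004 0.009 x 0.001 z 0.121
226 467 473  y -0.004 0.01 x 0.0 z 0.117
227 467 473  y -0.004 0.01 x 0.002 z 0.115
228 467 473  y -0.003 0.011 x 0.002 z 0.112
hole px world 223 [0.5086 0.2272 0.06  ] [0.5375 0.282  0.06  ] [0.5229 0.2556 0.06  ]
```

View pics/lift2.png

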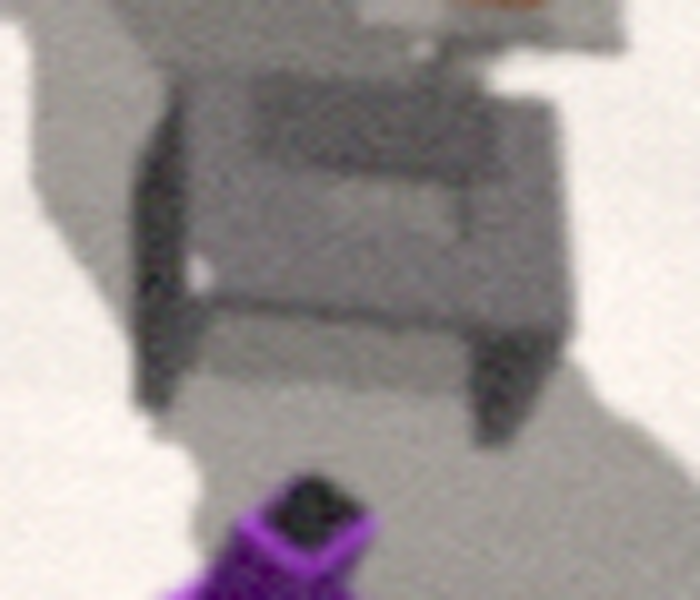

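The mouth opens towards world +y (foot seen at y offset −4 to +11 mm from the TCP), as needed. Next I move to hover above the pull eye.

Call:
move_arm --moves "-30 6 0 -0.03;-65 13 0 -0.08;-100 20 0 -0.13;-140 27 0 -0.18;-180 35 0 -0.23;-220 42 10 -0.263;-250 48 25 -0.263;-260 50 40 -0.263;-260.3 50 43 -0.263;-260.3 50 43 -0.263"

```text
clock: 6.02
position: [0.5219, 0.0109, 0.1243]
tool_rot: [-3.14, -0.0, 1.866]
force: [-0.5, 1.7, -1.7]
grip_width: 0.0219
```

```bash
cat >> h.py <<'E'
def toolmove(target,yaw,s=None):
    s=s or bot.observe(); w=s["tool_rot"][2]; d=(np.array(target)-s["position"])*1000
    c,n=np.cos(w),np.sin(w); print('dx %.1f dy %.1f dz %.1f turn %.3f'%(c*d[0]+n*d[1],n*d[0]-c*d[1],-d[2],w-yaw))
def linkpose(p,n,box=None,z=.0425):
    X=cloud(p);H=hsv(p)
    yl=(abs(X[...,0]-.54)<.08)&(X[...,1]>-.045)&(X[...,1]<.1)&(X[...,2]>.03)&(X[...,2]<.09)&(H[...,0]>20)&(H[...,0]<32)&(H[...,1]>130)
    r,c=np.nonzero(yl); W=np.array([at_z(p,q,z) for q in zip(c,r)]); return W,yl,X
def crop(p,c,h,n,k=400):
    c=np.array(c).astype(int); a=p["frame"][max(c[1]-h,0):c[1]+h,max(c[0]-h,0):c[0]+h]
    return cv2.resize(a[:,:,::-1],(k,k),interpolation=cv2.INTER_CUBIC)
E
python3 - <<'E'
from h import *
np.set_printoptions(precision=4,suppress=True)
ims=[]
for n in("scene","top"):
    p=bot.grab_frame(n); s=bot.observe(); ims.append(crop(p,proj(p,[[.53,.01,.045]])[0],35,n))
    W,yl,X=linkpose(p,n); print(n,len(W)); 
    if len(W)>20: print(cv2.minAreaRect((W[:,:2]*1000).astype(np.float32)))
    P=s["position"]; D=X-P
    if n=="scene":
        m=(abs(D[...,0])<.04)&(abs(D[...,1])<.04)&(D[...,2]<-.03)&(D[...,2]>-.062); r,c=np.nonzero(m)
        for rr in np.unique(r): k=r==rr; print(rr,c[k].min(),c[k].max(),X[r[k],c[k]].mean(0))
print(s["position"],s["tool_rot"],s["force"])
cv2.imwrite('pics/hov.png',np.hstack(ims))
E
```

```text
scene 60
((525.0122680664062, 2.956510543823242), (26.35713005065918, 55.717105865478516), 16.419572830200195)
239 353 356 [0.5218 0.0175 0.0813]
240 350 355 [0.5217 0.0132 0.0763]
241 350 355 [0.523  0.0136 0.0742]
242 350 355 [0.5242 0.0139 0.0719]
243 350 354 [0.5243 0.013  0.0679]
top 0
[0.5225 0.0124 0.1255] [ 3.1414 -0.0004  1.8689] [-0.1451  0.2231 -1.2636]
```

View pics/hov.png

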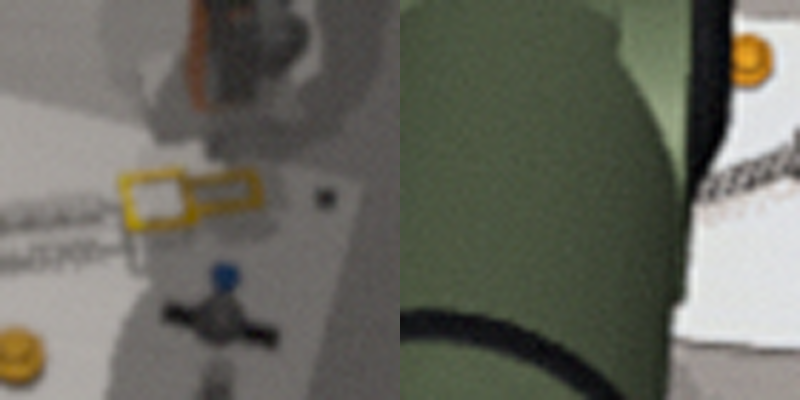

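Call:
move_arm --moves "0 0 5 0;0 0 10 0;0 0 15 0;0 0 20 0;0 0 22 0;0 0 23 0;0 0 24 0;0 0 24.5 0;0 0 25 0;0 0 25.5 0"

```text
clock: 6.95
position: [0.5225, 0.0113, 0.0997]
tool_rot: [3.141, 0.0, 1.868]
force: [0.1, -0.2, -1.6]
grip_width: 0.0214
```

Run:
```python
from h import *
np.set_printoptions(precision=4,suppress=True)
p=bot.grab_frame("scene"); s=bot.observe(); print(s["position"],s["tool_rot"],s["force"],s["clock"])
W,yl,X=linkpose(p,"scene",z=.042); print(len(W),cv2.minAreaRect((W[:,:2]*1000).astype(np.float32)))
cv2.imwrite('pics/in.png',crop(p,proj(p,[[.53,.01,.045]])[0],25,"s",600))
```

```text
[0.5225 0.0113 0.0996] [3.1414 0.0001 1.8677] [-0.3753 -0.3921 -1.6706] 7.0
40 ((527.5317993164062, 3.662334442138672), (23.183454513549805, 57.0112190246582), 10.447208404541016)
```

View pics/in.png

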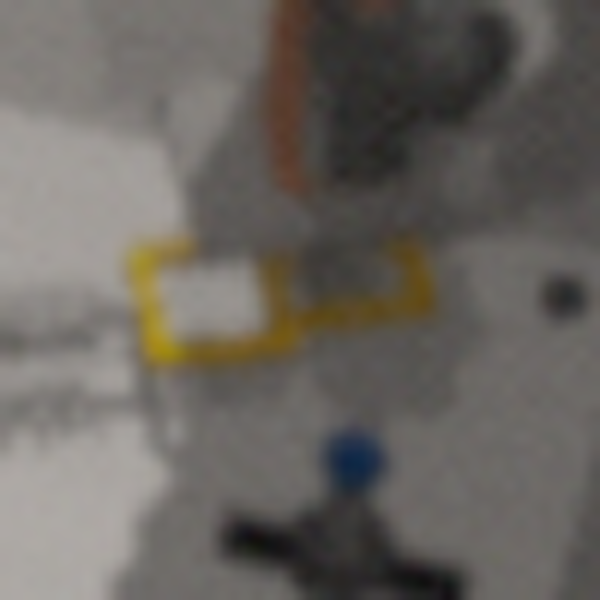

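The shank is now seen within the pull eye (crop px about 305–385, 260–300) and the force is unchanged, so I continue down.

Call:
move_arm --moves "0 0 1 0;0 0 2 0;0 0 3 0;0 0 4 0;0 0 5 0;0 0 6.5 0;0 0 8 0;0 0 9.5 0;0 0 10.5 0;0 0 10.5 0"

```text
clock: 7.83
position: [0.5223, 0.0113, 0.0889]
tool_rot: [-3.141, -0.0, 1.868]
force: [-0.4, 0.9, -1.9]
grip_width: 0.0217
```

Call:
move_arm --moves "3 0 0 0;6 0 0 0;9 0 0 0;12 0 0 0;14 0 0 0;16 0 0 0;19 0 0 0;22 0 0 0;25 0 0 0;28 0 0 0"

```text
clock: 8.67
position: [0.5142, 0.0381, 0.0892]
tool_rot: [3.142, 0.0, 1.868]
force: [0.7, -2.7, -2.4]
grip_width: 0.0219
```

Call:
move_arm --moves "0 0 0 0;0 0 0 0;0 0 0 0;0 0 0 0;0 0 0 0;0 0 0 0;0 0 0 0;0 0 0 0;0 0 0 0;0 0 0 0"

```text
clock: 9.5
position: [0.5143, 0.038, 0.0891]
tool_rot: [-3.142, 0.0, 1.868]
force: [0.8, -2.6, -2.5]
grip_width: 0.0213
```

Run:
```python
from h import *
np.set_printoptions(precision=4,suppress=True)
p=bot.grab_frame("scene"); s=bot.observe(); print(s["position"],s["tool_rot"],s["force"],s["moment"],s["clock"])
W,yl,X=linkpose(p,"scene",z=.042); print(len(W),cv2.minAreaRect((W[:,:2]*1000).astype(np.float32)))
H=hsv(p); b=(abs(X[...,0]-.568)<.03)&(abs(X[...,1]-.022)<.03)&(H[...,0]>100)&(H[...,0]<125)&(H[...,1]>120)
q,k=cen(p,b); print('blue',k,at_z(p,q,.052)); print(X[b][:,:].mean(0), X[b].min(0),X[b].max(0))
```

```text
[0.5143 0.0381 0.0891] [3.1416 0.     1.8678] [ 0.8035 -3.0777 -1.3763] [-0.8386 -0.2549  0.0351] 9.55
48 ((523.9168701171875, 15.09138298034668), (26.130464553833008, 56.623382568359375), 10.477272987365723)
blue 16 [0.478 0.017 0.052]
[0.5617 0.0193 0.1497] [0.5382 0.0063 0.0518] [0.5733 0.0386 0.2857]
```

Call:
move_arm --moves "1 0 -4 0;3 0 -8 0;5 0 -13 0;7 0 -18 0;9 0 -23 0;11 0 -28 0;13 0 -33 0;14 0 -37 0;14 0 -37 0;14 0 -37 0"

```text
clock: 10.38
position: [0.5103, 0.0515, 0.1265]
tool_rot: [3.141, 0.0, 1.868]
force: [2.6, -5.9, -4.4]
grip_width: 0.021
```

Run:
```python
from h import *
np.set_printoptions(precision=4,suppress=True)
p=bot.grab_frame("scene"); s=bot.observe(); print(s["position"],s["tool_rot"],s["force"],s["clock"])
X=cloud(p);H=hsv(p); yl=(abs(X[...,0]-.54)<.08)&(X[...,1]>-.045)&(X[...,1]<.1)&(X[...,2]>.03)&(X[...,2]<.1)&(H[...,0]>20)&(H[...,0]<32)&(H[...,1]>130)
Q=X[yl]; A=np.c_[Q[:,1],np.ones(len(Q))]; print(len(Q),np.linalg.lstsq(A,Q[:,2],rcond=None)[0],np.linalg.lstsq(A,Q[:,0],rcond=None)[0],Q[:,1].min(),Q[:,1].max())
S=np.array([.5533,-.0896]); P2=np.array([.5719,.0575])
a0=np.arctan2(*(s["position"][:2]-S));a1=np.arctan2(*(P2-S)); print('rad',np.linalg.norm(s["position"][:2]-S),np.linalg.norm(P2-S),a0,a1)
w=s["tool_rot"][2];c,n=np.cos(w),np.sin(w)
for f in np.linspace(.1,1,10):
    a=a0+f*(a1-a0); t=S+.1480*np.array([np.sin(a),np.cos(a)]); d=(t-s["position"][:2])*1000
    print('%.1f %.1f 0 %.3f;'%(c*d[0]+n*d[1],n*d[0]-c*d[1],f*(a1-a0)),end='')
```

```text
[0.5102 0.0514 0.1263] [3.1413 0.0002 1.8678] [ 2.6982 -5.9411 -3.5549] 10.4333
48 [0.2619 0.0656] [-0.0571  0.5221] -0.0001787424134182744 0.05723453202385468
rad 0.1474268698803324 0.14827127166110096 -0.29643939117341217 0.1257771117075135
0.4 6.2 0 0.042;0.0 12.5 0 0.084;-0.6 18.7 0 0.127;-1.5 24.9 0 0.169;-2.7 31.0 0 0.211;-4.2 37.1 0 0.253;-5.9 43.1 0 0.296;-7.8 49.0 0 0.338;-10.0 54.9 0 0.380;-12.5 60.6 0 0.422;
```

Call:
move_arm --moves "0.4 6.2 0 0.042;0 12.5 0 0.084;-0.6 18.7 0 0.127;-1.5 24.9 0 0.169;-2.7 31 0 0.211;-4.2 37.1 0 0.253;-5.9 43.1 0 0.296;-7.8 49 0 0.338;-10 54.9 0 0.38;-12.5 60.6 0 0.422"

```text
clock: 11.27
position: [0.5715, 0.0571, 0.1259]
tool_rot: [-3.14, 0.0, 1.444]
force: [0.4, -5.3, -3.2]
grip_width: 0.021
```

Call:
move_arm --moves "0 0 0 0;0 0 0 0;0 0 0 0;0 0 0 0;0 0 0 0;0 0 0 0;0 0 0 0;0 0 0 0;0 0 0 0;0 0 0 0"

```text
clock: 12.1
position: [0.5712, 0.057, 0.1259]
tool_rot: [-3.14, 0.001, 1.446]
force: [-0.3, -5.6, -3.4]
grip_width: 0.0213
```

```bash
cat > look.py <<'E'
from h import *
import sys
np.set_printoptions(precision=4,suppress=True)
p=bot.grab_frame("scene"); s=bot.observe(); print(s["position"],s["tool_rot"],s["force"],s["clock"])
X=cloud(p);H=hsv(p); yl=(abs(X[...,0]-.55)<.08)&(X[...,1]>-.045)&(X[...,1]<.1)&(X[...,2]>.03)&(X[...,2]<.1)&(H[...,0]>20)&(H[...,0]<32)&(H[...,1]>130)
Q=X[yl]; A=np.c_[Q[:,1],np.ones(len(Q))]; print(len(Q),np.linalg.lstsq(A,Q[:,2],rcond=None)[0],np.linalg.lstsq(A,Q[:,0],rcond=None)[0],Q.min(0),Q.max(0))
b=(abs(X[...,0]-.568)<.03)&(abs(X[...,1]-.022)<.03)&(X[...,2]<.06)&(H[...,0]>100)&(H[...,0]<125)&(H[...,1]>120)
if b.any(): q,k=cen(p,b); print('blue',k,q,X[b].mean(0))
cv2.imwrite('pics/'+sys.argv[1],crop(p,proj(p,[[.565,.02,.055]])[0],25,"s",600))
E
python3 look.py over.png
```

```text
[0.5712 0.057  0.1259] [-3.1404  0.0006  1.4457] [-0.8996 -5.1041 -3.8523] 12.15
50 [0.229  0.0645] [0.2235 0.5658] [0.5511 0.0058 0.0643] [0.581  0.0598 0.0822]
```

View pics/over.png

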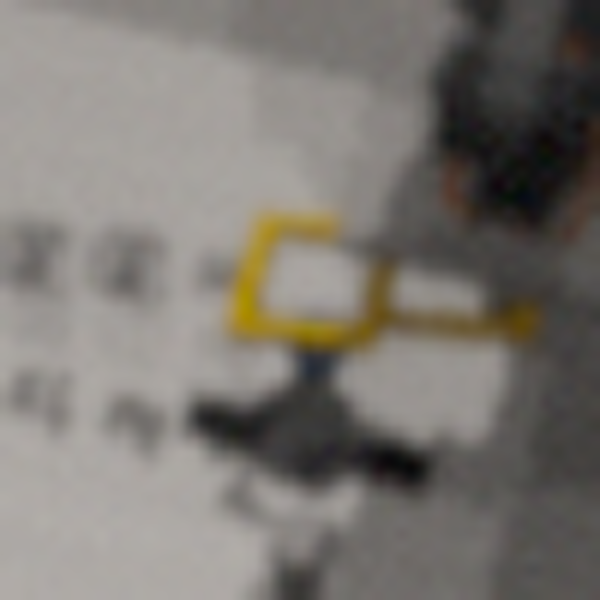

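The eye hangs above the post: eye hole centre at crop px (316,280), blue head just peeping out under the near bar at (315,360). The offset is mostly parallax, so I'll compute it.

Run:
```python
from h import *
np.set_printoptions(precision=4,suppress=True)
p=bot.grab_frame("scene")
c0=proj(p,[[.565,.02,.055]])[0].astype(int)-25
for q in((316,280),(265,280),(368,280),(316,235),(316,325)):
    print(q,at_z(p,c0+(np.array(q)+.5)/12-.5,.0695))
for x,z in((.54,.054),):pass
# blue head edges, early pictures: 
im=cv2.cvtColor(cv2.imread('pics/scene1.png'),cv2.COLOR_BGR2HSV); t=im[255:272,345:362]
m=(t[...,0]>95)&(t[...,0]<128)&(t[...,1]>90); r,c=np.nonzero(m); w=t[m][:,1].astype(float)
q=[345+(c*w).sum()/w.sum(),255+(r*w).sum()/w.sum()]; print('blue scene',len(r),q,at_z(p,q,.052))
pt=bot.grab_frame("top")
im=cv2.cvtColor(cv2.imread('pics/top1.png'),cv2.COLOR_BGR2HSV); t=im[222:242,276:298]
m=(t[...,0]>95)&(t[...,0]<128)&(t[...,1]>90); r,c=np.nonzero(m); w=t[m][:,1].astype(float)
q=[276+(c*w).sum()/w.sum(),222+(r*w).sum()/w.sum()]; print('blue top',len(r),q,at_z(pt,q,.053))
# predicted centroid for cylinder head at test centre
th=np.linspace(0,2*np.pi,24)
for nm,cam in(('scene',p),('top',pt)):
    for X0 in((.5675,.0225),):
        L=np.vstack([np.c_[X0[0]+.0065*np.cos(th),X0[1]+.0065*np.sin(th),0*th+z] for z in(.047,.054)])
        h=cv2.convexHull(proj(cam,L).astype(np.float32)); M=cv2.moments(h); print(nm,'pred',M['m10']/M['m00'],M['m01']/M['m00'],cv2.boundingRect(h))
```

```text
(316, 280) [0.5666 0.0204 0.0695]
(265, 280) [0.5684 0.0109 0.0695]
(368, 280) [0.5648 0.0301 0.0695]
(316, 235) [0.5563 0.0191 0.0695]
(316, 325) [0.5768 0.0218 0.0695]
blue scene 10 [np.float64(353.00912052117263), np.float64(263.1276872964169)] [0.5689 0.0223 0.052 ]
blue top 16 [np.float64(285.9604179860671), np.float64(231.44838505383154)] [0.5669 0.0227 0.053 ]
scene pred 353.1097326023914 262.9976033054643 (350, 259, 7, 8)
top pred 286.1071198198047 231.38008287152152 (283, 228, 6, 7)
```

Both cameras agree on the post at (567.6, 22.6) mm. The eye centre is at (566.6, 20.4), so I shift it by about 2.2 mm out and 1 mm across, then lower in stages.

Call:
move_arm --moves "1 0.5 0 0;2 1 0 0;2.5 1 0 0;2.5 1 2 0;2.5 1 4 0;2.5 1 6 0;2.5 1 8 0;2.5 1 10 0;2.5 1 11 0;2.5 1 12 0"

```text
clock: 13.08
position: [0.5725, 0.0593, 0.1138]
tool_rot: [-3.14, 0.001, 1.446]
force: [-0.2, -5.2, -3.4]
grip_width: 0.021
```

```bash
python3 look.py low1.png
```

```text
[0.5725 0.0593 0.1137] [-3.1403  0.0006  1.4456] [-1.2315 -6.3304 -2.9126] 13.1333
48 [0.1608 0.0566] [0.2265 0.5667] [0.5497 0.0078 0.055 ] [0.5829 0.0635 0.0685]
blue 3 [353. 262.] [0.5666 0.0219 0.0531]
```

View pics/low1.png

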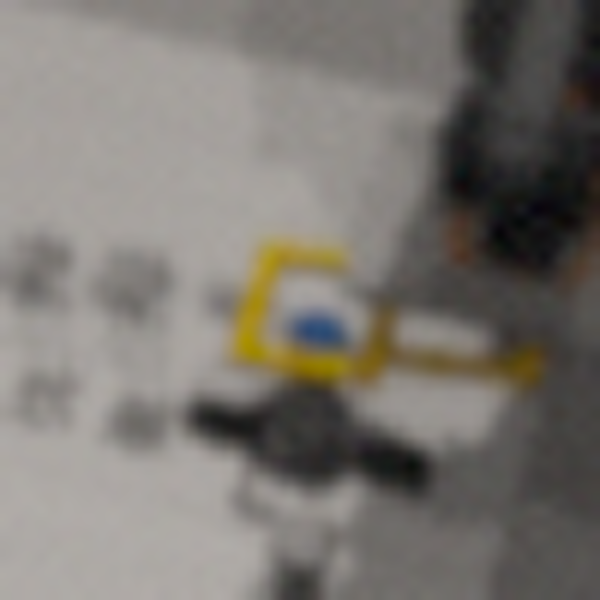

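The blue head now shows inside the eye, centred along it (crop px 318 against eye centre 322). I continue down.

Call:
move_arm --moves "0 0 1 0;0 0 2 0;0 0 3 0;0 0 4 0;0 0 5 0;0 0 6 0;0 0 7 0;0 0 8 0;0 0 9 0;0 0 10 0"

```text
clock: 13.97
position: [0.5726, 0.0594, 0.1039]
tool_rot: [-3.141, 0.0, 1.446]
force: [-0.2, -5.6, -2.9]
grip_width: 0.0213
```

```bash
python3 look.py low2.png
```

```text
[0.5725 0.0594 0.1038] [-3.1404  0.0005  1.4456] [-0.4207 -5.508  -3.3504] 14.0167
57 [0.0859 0.0506] [0.194  0.5679] [0.5531 0.007  0.0401] [0.5822 0.0641 0.0581]
blue 8 [353.125 262.875] [0.5697 0.0225 0.0543]
```

Free so far, with no contact forces.

Call:
move_arm --moves "0 0 1.5 0;0 0 3 0;0 0 4.5 0;0 0 6 0;0 0 7.5 0;0 0 9 0;0 0 10.5 0;0 0 12 0;0 0 13.5 0;0 0 15 0"

```text
clock: 14.85
position: [0.5726, 0.0594, 0.0889]
tool_rot: [-3.141, 0.0, 1.446]
force: [-1.0, -4.0, -1.1]
grip_width: 0.0215
```

```bash
python3 look.py low3.png
```

```text
[0.5725 0.0594 0.0887] [-3.1404  0.0005  1.4457] [-1.3971 -4.9474 -2.1342] 14.9
68 [0.0002 0.0417] [0.1809 0.5705] [0.5529 0.0058 0.0326] [0.5838 0.0637 0.0468]
blue 6 [352.5 263. ] [0.57   0.0212 0.0537]
```

View pics/low3.png

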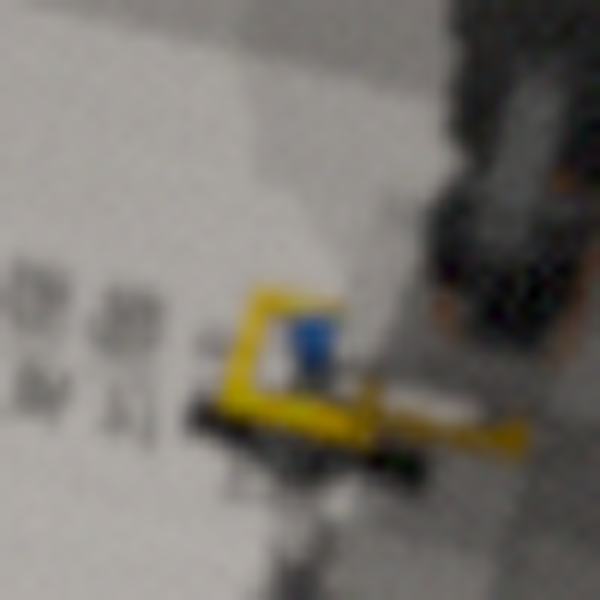

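The link is level around the stem, below the blue head (crop (312,345)). Now I ease inward to hand the bar over to the post.

Call:
move_arm --moves "-1.5 0 0 0;-3 0 0 0;-4.5 0 0 0;-6 0 0 0;-7.5 0 0 0;-9 0 0 0;-10 0 0 0;-11 0 0 0;-12 0 0 0;-12 0 0 0"

```text
clock: 15.73
position: [0.5716, 0.0475, 0.0891]
tool_rot: [-3.142, 0.0, 1.446]
force: [0.5, 0.1, -1.4]
grip_width: 0.0213
```

```bash
python3 look.py unh1.png
```

```text
[0.5716 0.0476 0.0891] [ 3.1416 -0.      1.4456] [-0.2483  0.6698 -1.8076] 15.7833
67 [-0.0152  0.0425] [0.1771 0.5707] [0.5528 0.0019 0.0354] [0.5824 0.0586 0.0471]
blue 1 [358. 273.] [0.5693 0.037  0.0147]
```

Call:
move_arm --moves "-1 0 0 0;-2 0 0 0;-3 -0.5 0 0;-4 -0.5 0 0;-5 -0.5 0 0;-6 -0.5 0 0;-7 -0.5 0 0;-8 -0.5 0 0;-8 -0.5 0 0;-8 -0.5 0 0"

```text
clock: 16.62
position: [0.5701, 0.0398, 0.0891]
tool_rot: [3.142, -0.0, 1.446]
force: [-0.4, -0.8, -1.5]
grip_width: 0.0214
```

```bash
python3 look.py unh2.png
```

```text
[0.5701 0.0398 0.0891] [ 3.1416 -0.      1.4457] [-0.0517  0.2549 -1.423 ] 16.6667
59 [-0.0157  0.0422] [0.0433 0.5754] [0.5618 0.002  0.0355] [0.5836 0.0586 0.0466]
blue 1 [357. 273.] [0.5711 0.0347 0.0169]
```

View pics/unh2.png

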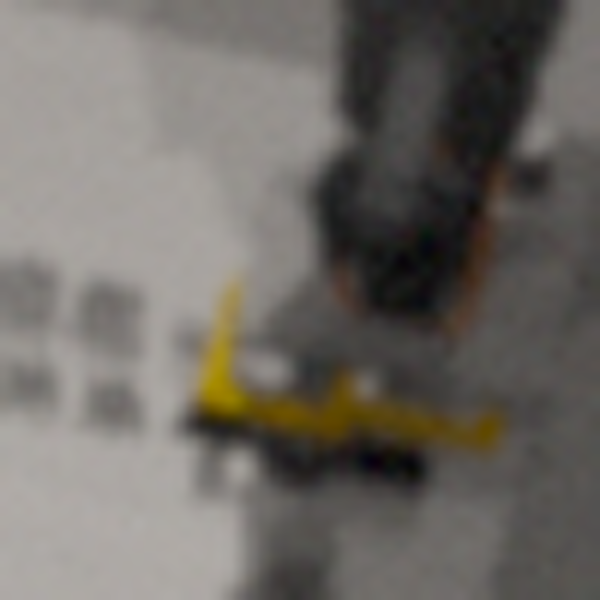

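Call:
move_arm --moves "0 0 -1 0;0 0 -2 0;0 0 -3 0;0 0 -4 0;0 0 -5 0;0 0 -6 0;0 0 -7 0;0 0 -8 0;0 0 -8 0;0 0 -8 0"

```text
clock: 17.5
position: [0.5701, 0.0398, 0.0972]
tool_rot: [3.142, -0.0, 1.446]
force: [-0.0, -0.2, -1.8]
grip_width: 0.0214
```

```bash
python3 look.py up1.png
```

```text
[0.5701 0.0398 0.0971] [-3.1416  0.      1.4457] [ 0.3166  0.2514 -2.4633] 17.55
77 [0.0215 0.0423] [0.0693 0.5744] [0.5629 0.002  0.035 ] [0.5928 0.0589 0.081 ]
blue 2 [355.5 268.5] [0.5707 0.0298 0.034 ]
```

Call:
move_arm --moves "0 0 -2 0;0 0 -4 0;0 0 -6 0;0 0 -9 0;0 0 -13 0;0 0 -20 0;0 0 -30 0;0 0 -45 0;0 0 -60 0;0 0 -75 0"

```text
clock: 18.38
position: [0.5701, 0.0397, 0.1737]
tool_rot: [3.141, -0.0, 1.446]
force: [-0.5, 1.0, -1.9]
grip_width: 0.0213
```

```bash
python3 look.py up2.png
python3 - <<'E'
from h import *
s=bot.observe(); toolmove([.4638,.2699,.171],1.605,s)
E
```

```text
[0.5713 0.0397 0.1764] [ 3.138  -0.0012  1.4453] [ 2.3481 -0.0881  3.415 ] 18.4333
101 [0.0058 0.0422] [0.0488 0.569 ] [0.5504 0.0019 0.0365] [0.5828 0.0599 0.0549]
blue 7 [353. 263.] [0.5702 0.0223 0.0544]
dx 215.0 dy -135.5 dz 5.4 turn -0.160
```

View pics/up2.png

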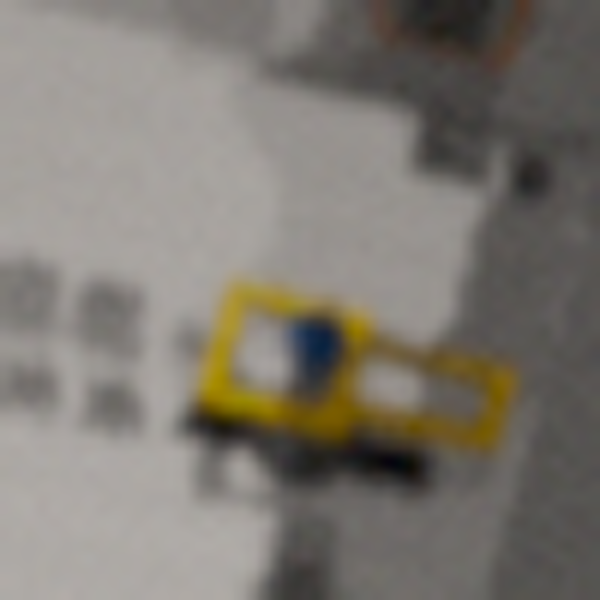

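The link is hooked: the outer bar bears on the stem beneath the blue head (crop (315,345)), and the puller is clear of it. Next I return the puller.

Call:
move_arm --moves "25 -16 0 -0.02;55 -35 0 -0.05;85 -54 0 -0.08;115 -73 0 -0.1;145 -92 0 -0.12;172 -108 0 -0.14;195 -122 0 -0.16;208 -131 0 -0.16;214 -135 0 -0.16;215 -135.5 0 -0.16"

```text
clock: 19.27
position: [0.4619, 0.2712, 0.1725]
tool_rot: [3.141, -0.0, 1.608]
force: [-0.1, 0.2, -2.0]
grip_width: 0.0215
```

Call:
move_arm --moves "0 0 0 0;0 0 0 0;0 0 0 0;0 0 0 0;0 0 0 0;0 0 0 0;0 0 0 0;0 0 0 0;0 0 0 0;0 0 0 0"

```text
clock: 20.1
position: [0.4624, 0.27, 0.1721]
tool_rot: [-3.142, 0.0, 1.606]
force: [-0.4, 0.5, -1.4]
grip_width: 0.021
```

Run:
```python
from h import *
np.set_printoptions(precision=4,suppress=True)
s=bot.observe(); print(s["position"],s["tool_rot"],s["force"],s["clock"]); toolmove([.4638,.2699,.0785],1.605,s)
p=bot.grab_frame("scene"); X=cloud(p); D=X-s["position"]
m=(abs(D[...,0])<.05)&(abs(D[...,1])<.05)&(D[...,2]>-.016)&(D[...,2]<-.009); r,c=np.nonzero(m)
print(cv2.minAreaRect((D[m][:,:2]*1000).astype(np.float32)))
```

```text
[0.4624 0.27   0.1721] [-3.1416  0.      1.6059] [-0.4135  0.4938 -1.3986] 20.1
dx -0.2 dy 1.3 dz 93.6 turn 0.001
((1.9470691680908203, -1.5777854919433594), (41.27592086791992, 60.36692428588867), 0.5546054840087891)
```

Call:
move_arm --moves "0 1.3 10 0;0 1.3 25 0;0 1.3 40 0;0 1.3 48 0;0 1.3 54 0;0 1.3 58 0;0 1.3 62 0;0 1.3 66 0;0 1.3 70 0;0 1.3 74 0"

```text
clock: 20.98
position: [0.4639, 0.2702, 0.098]
tool_rot: [3.141, -0.0, 1.606]
force: [-0.7, -0.1, -1.8]
grip_width: 0.0212
```

Call:
move_arm --moves "0 0 4 0;0 0 8 0;0 0 11 0;0 0 14 0;0 0 16 0;0 0 17 0;0 0 18 0;0 0 18.5 0;0 0 19 0;0 0 19 0"

```text
clock: 21.82
position: [0.4638, 0.2701, 0.0791]
tool_rot: [3.142, -0.0, 1.606]
force: [-0.1, -1.0, -1.0]
grip_width: 0.0214
```

Call:
move_arm --moves "0 0 0.3 0;0 0 0.5 0;0 0 0.7 0;0 0 0.7 0;0 0 0.7 0;0 0 0.7 0;0 0 0.7 0;0 0 0.7 0;0 0 0.7 0;0 0 0.7 0"

```text
clock: 22.65
position: [0.4638, 0.2701, 0.0786]
tool_rot: [3.142, -0.0, 1.606]
force: [-1.8, -0.7, 5.3]
grip_width: 0.021
```

Call:
move_arm --moves "0 0 0 0;0 0 0 0;0 0 0 0;0 0 0 0;0 0 0 0;0 0 0 0;0 0 0 0;0 0 0 0;0 0 0 0;0 0 0 0" --grip 1.0

```text
clock: 23.48
position: [0.4638, 0.2701, 0.0784]
tool_rot: [-3.142, 0.0, 1.606]
force: [0.5, 0.2, -0.8]
grip_width: 0.0854
```

Call:
move_arm --moves "0 0 -5 0;0 0 -15 0;0 0 -30 0;0 0 -55 0;0 0 -80 0;0 0 -105 0;0 0 -120 0;0 0 -120 0;0 0 -120 0;0 0 -120 0"

```text
clock: 24.32
position: [0.4635, 0.27, 0.1984]
tool_rot: [-3.141, -0.0, 1.606]
force: [-0.1, 0.0, 0.6]
grip_width: 0.0854
```

```bash
python3 look.py end.png
python3 - <<'E'
from h import *
np.set_printoptions(precision=4,suppress=True)
p=bot.grab_frame("scene"); X=cloud(p)
n=(abs(X[...,0]-.464)<.06)&(abs(X[...,1]-.27)<.06)
m=n&(X[...,2]>.0635)&(X[...,2]<.07); print('collar',m.sum(),cv2.minAreaRect((X[m][:,:2]*1000).astype(np.float32)),np.median(X[m][:,2]))
t=n&(X[...,2]>.12)&(X[...,2]<.128); print('top',t.sum(),X[t].mean(0))
cv2.imwrite('pics/fin.png',np.hstack([crop(p,proj(p,[[.464,.27,.07]])[0],35,"s"),crop(p,proj(p,[[.565,.02,.055]])[0],40,"s")]))
print(bot.observe()["grip_width"])
E
```

```text
[0.4634 0.2699 0.198 ] [-3.1408  0.0005  1.6058] [-0.3891 -0.1542  0.3148] 24.3667
110 [-0.002  0.042] [0.0628 0.5699] [0.5522 0.002  0.0353] [0.5843 0.06   0.0481]
blue 10 [353.  263.2] [0.5709 0.0224 0.0547]
collar 242 ((467.2576599121094, 267.228271484375), (89.7100830078125, 74.58668518066406), 86.71646881103516) 0.06626972553942984
top 63 [0.4688 0.2665 0.1243]
0.08501421501247422
```

```bash
python3 -c "
from workcell import bot; print(bot.job_done(), bot.observe()['clock'])"
```

```text
the job is handed in; nothing more can be done
the job is handed in; nothing more can be done
```

I hooked the yellow link's catch eye over the blue-headed post, put the puller back in its stand, and handed the job in at about 24.4 s of the 61 s allowed. No verdict was reported, so the checks below are my own.

- **Stretch:** I pulled the spring about 14 mm first, then to about 115 mm from the swivel to clear the post, against the 138 mm limit. The horizontal force at the wrist stayed at about 6.5 N or less.
- **Link:** In the last depth reading its top was level at about 42 mm, and an earlier picture showed it under the head with its outer bar against the stem. The puller lifted out of the pull eye with no snag.
- **Puller:** I released it at the TCP pose where I had first gripped it, to within 1 mm. The collar top then read about 66 mm and the handle top about 124 mm, which matches it sitting upright in the stand. The gripper was open and clear above it.

**Checks that failed or disagreed:**
- The final confirming picture was refused because I had reached the viewer's limit of 12. The end state is therefore confirmed only by depth and pose numbers.
- The final collar outline fit came out at about 90 x 75 mm because it took in part of the stand top, so it says nothing about the puller's position.
- I did not measure the bystanders again at the end. No path went near them and no unexpected contact force showed.

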